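# Restock the sloped paint rack in the same order

## Robot

A 7-joint arm with a two-finger parallel gripper is mounted at the origin on the work surface. World frame = base frame: x ahead of the robot, y to its left, z up, the work surface at z = 0. Lengths are in m, angles in rad, forces in N, time in s.
With the tool pointing down it reaches from about 0.35 to 0.9 m from the base axis. Payload 8.1 kg.
Tool frame: the origin (TCP) lies at the very end of the fingers, on their centre line; the grasp point (between the pads) lies arm.grip_point_offset behind it (arm.grip_point_offset is the distance from the TCP to the grasp point, in m); z points along the fingers, y is the line along which they close (so a half turn about z gives the same grasp; the last joint's range is limited). The gripper opens to 92 mm and grips with 3 to 60 N. Pads are 19 mm wide; open, the fingers measure 130 mm over their backs; the gripper's body (75 mm by 190 mm) begins 47 mm behind the grasp point.
Start: joints at [-0.103, 0.434, 0.025, 1.573, -0.012, 1.134, -0.075], TCP at [0.625, -0, 0.227] pointing down, gripper open.
Joint ranges: [-2.62, 2.62], [-0.44, 2.09], [-1.27, 1.32], [0.08, 2.57], [-1.32, 4.46], [0.12, 2], [-2.74, 2.74]. Speed limits (rad/s): [2.22, 2.22, 3.01, 3.01, 3.14, 3.14, 3.14].

## Interface

Orientations are given as a rotation vector (axis times angle).
In Python, from cell import arm gives the robot as it stands. The module is installed in compiled form; this text tells all that it offers.
- The arm moves only by the shell command python3 -m creep 'ROWS' [OPENING] [FORCE]. ROWS is JSON, a list of rows, each a list of 6 numbers: the shift along the tool's x, y, z scaled (see below), then the turn, a rotation vector about the tool's x, y, z scaled (see below). A call has 1 to 20 rows; each row shifts and turns the commanded pose from where the row before left it, along the tool's axes as they then stand; what a row does not reach is not made up. The controller multiplies each number of a shift by 0.4 m and each number of a turn by 120 degrees. A row lasts 1/12 s, in which the tool goes at most 41.7 mm and 7.16 degrees, less where a joint would pass 70% of its speed; a pose out of reach is approached as far as the arm can. A call with a number of a shift or a turn outside -1 to 1 is refused whole. A call with a gripper value outside its range is refused whole. OPENING is the closure, from -1 (fully open) to 1 (shut), set as the call begins (- or left out, the last holds). The fingers move at their own pace and stop on an object; FORCE is the grip in N (left out, the last holds). Time passes only in rows, so rows that do not move let the fingers close. It gives the time, the measured TCP pose, the force, the opening and the grip force at its end, in the units of the state.
- arm.observe(): the state, without advancing time (a new reading comes with each control period).
- arm.get_image(name): name is "scene" or "side" or "wrist"; returns a dict with "frame" (420x560x3 uint8, red, green, blue), "intrinsics" (3x3 intrinsics, pixels), "rvec" (rotation vector, rad) and "tvec" (3), from world to camera coordinates, as OpenCV has them; the wrist camera has in their place "mount" (4x4, takes a point from camera to tool coordinates, whose origin is the TCP and whose axes are the flange's). Camera axes: x right, y down, z forward; pixel columns grow to the right and rows downward; lengths in m; the calibration is good to about 2 mm. A picture is of the moment at which its call begins: read the wrist's pose just before it. There is no depth.
- arm.sign_off(): hands the job in; it is judged then, once.
The state is a dict: "clock": time; "joints": joint angles; "dq": joint speeds; "joint_efforts": joint torques, N m; "position": TCP position; "ee_rot": TCP orientation; "force": force on the tool from outside, world axes, zero at the start; "ft_torque": the same for the moment, N m; "width": opening from 0.0 (shut) to 1.0 (fully open); "gripper_force": force on a finger pad.
Only numpy, scipy, OpenCV 4.12 (cv2) and the standard library are available. Lean on these libraries where they do the work, as an engineer would, in place of code of your own. Each camera call takes 0.05 s, during which the arm holds its last target. There are 200 camera calls.

## Task

Move the four containers from the row of dishes into the sloped rack, one per lane, keeping their left-to-right order: the one on the left (seen from the robot) goes into the leftmost lane, and so on to the right. Bring each one down its lane until it rests against the stop at the low end, standing on its base, and let go.

Things in the scene. Friction and masses are not known exactly. Their poses are not given: they have to be found in the camera images.
- pot: Short wide round paint pot, white with a black lid of the same diameter: diameter 46, 56 high. The only one whose top is as wide as its body. About 90 g. Its origin is the centre of its underside, z up along its axis. (mm)
- slim: Slim round paint bottle, white with a small black cap: body diameter 32 and straight up to 60, cap diameter 18, 82 high overall (the tallest). About 70 g. Its origin is the centre of its underside, z up along its axis. (mm)
- square: Square varnish bottle, white with a small round black cap: body 36 x 36 and 50 high, cap diameter 24, 66 high overall. About 80 g. It may stand a little turned in its dish. x and y are square to its side faces. Its origin is the centre of its underside, z up along its axis. (mm)
- cone: Round glue bottle, white, with a pointed black conical spout: body diameter 40 and straight up to 48, 76 high to the tip. About 80 g. Its origin is the centre of its underside, z up along its axis. (mm)
- caddy: Fixed brown wooden strip left or right of the rack, 80 (x) x 272 (y), 6 thick, carrying four dishes in a row at y = 96, 32, -32, -96. Origin: centre of its underside, on the table. x points away from the robot within 0.25 rad, like the rack's; +y is to the robot's left. (mm)
- rack: Fixed plywood rack, 138 (x) x 268 (y): four sloped lanes, centres y = 96, 32, -32, -96, 60 clear. Origin on the table under its centre; +x (away from the robot) is downhill, +y left. Lane floor 26 above the origin, falling 0.2 rad; stop at the low end, its face 63 along the slope from the origin. Stop 11 high, 6 thick; dividers 8 high, 4 thick. Nothing slides by itself. (mm)
- dish_pot: The fixed grey square dish on the strip in which the short round paint pot stands at the start (the four dishes look alike; each marks its container's original place in the row). 60 x 60, floor 4 thick, rim 9 high and 3 thick, clear inside 54 x 54. Origin: centre of its underside, axes along the strip's. (mm)
- dish_slim: The fixed grey square dish on the strip in which the slim round paint bottle stands at the start (the four dishes look alike; each marks its container's original place in the row). 60 x 60, floor 4 thick, rim 9 high and 3 thick, clear inside 54 x 54. Origin: centre of its underside, axes along the strip's. (mm)
- dish_square: The fixed grey square dish on the strip in which the square bottle stands at the start (the four dishes look alike; each marks its container's original place in the row). 60 x 60, floor 4 thick, rim 9 high and 3 thick, clear inside 54 x 54. Origin: centre of its underside, axes along the strip's. (mm)
- dish_cone: The fixed grey square dish on the strip in which the round glue bottle with a pointed spout stands at the start (the four dishes look alike; each marks its container's original place in the row). 60 x 60, floor 4 thick, rim 9 high and 3 thick, clear inside 54 x 54. Origin: centre of its underside, axes along the strip's. (mm)

How it is judged:
By the outcome, as a careful person would: the job done as asked, in the order asked, and still so for the second after the job is handed in, with the robot touching nothing.
It also fails if it takes over 120 s, if anything falls off the work surface, if the arm or the gripper's body presses on something with over 40 N, if the wrist force passes 120 N, or if a joint passes its speed limit or range.

## Working session

There is one attempt and no reset: what is moved stays moved. The work goes in short steps, Python scripts to look and compute and a shell command to move; the robot and the scene stay as the last step left them, time stands still between calls to the robot, and variables do not carry over. Pictures are saved under pics/ and viewed, at most 14 in all, crops included, and the job is handed in when it is done.

```bash
mkdir -p pics; python3 - <<'E'
from cell import arm
import cv2,numpy as np
s=arm.observe();print(s,arm.grip_point_offset)
for n in ["scene","side","wrist"]:
    d=arm.get_image(n);cv2.imwrite(f"pics/{n}0.png",d["frame"][:,:,::-1])
    print(n,{k:np.round(v,4).tolist() for k,v in d.items() if k!="frame"})
E
```

```text
{'clock': 0.0, 'joints': array([-0.1026116 ,  0.43525729,  0.02499286,  1.57410529, -0.01161635,
        1.13399636, -0.07510873]), 'dq': array([ 8.30221252e-04,  2.36142081e-04, -7.86929311e-04,  6.59708044e-04,
       -4.27467895e-04,  1.94426067e-04, -1.86581925e-06]), 'joint_efforts': array([ 3.89017032e-04, -6.67853522e+01,  9.84863900e-01, -3.14464223e+01,
       -6.05165795e-02,  4.27553023e-02,  1.12382318e-04]), 'position': array([ 6.24481955e-01, -5.68852902e-05,  2.25920724e-01]), 'ee_rot': array([-2.22080627e+00, -2.22060200e+00,  1.94957840e-03]), 'force': array([ 0.5239578 , -0.57361821,  0.30657562]), 'ft_torque': array([-0.00322345,  0.0036844 , -0.02164582]), 'gripper_force': 0.0, 'width': 1.0007584303665036} 0.0188
scene {'intrinsics': [[428.3989, 0.0, 286.3352], [0.0, 428.3989, 211.2188], [0.0, 0.0, 1.0]], 'rvec': [1.2816, 2.0941, -1.0473], 'tvec': [0.2656, -0.2467, 1.346]}
side {'intrinsics': [[429.7378, 0.0, 277.9359], [0.0, 429.7378, 214.9199], [0.0, 0.0, 1.0]], 'rvec': [2.1716, -0.1781, 0.0734], 'tvec': [-0.5131, 0.1035, 0.9516]}
wrist {'intrinsics': [[290.1372, 0.0, 275.2981], [0.0, 290.1372, 207.6136], [0.0, 0.0, 1.0]], 'mount': [[0.0007, -0.9517, -0.3071, 0.0843], [1.0, 0.0006, 0.0005, -0.0003], [-0.0003, -0.3071, 0.9517, -0.1574], [0.0, 0.0, 0.0, 1.0]]}
```

View pics/scene0.png

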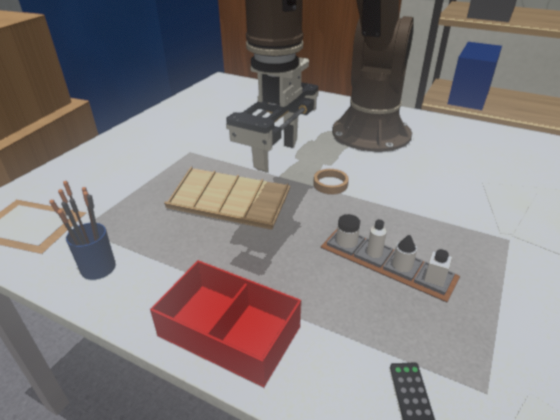

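View pics/side0.png

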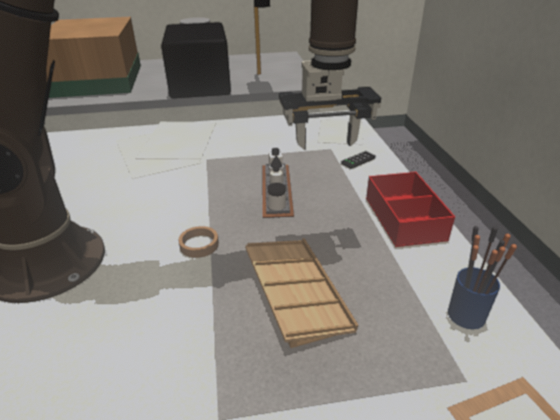

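The scene view shows the caddy at the right (robot's left), corners about (322,250), (352,229), (457,272) and (447,290). From the robot's left the order is square, cone, slim, pot. The rack is at the left, corners about (168,200), (190,170), (289,187) and (281,221).

```bash
cat > h.py <<'E'
from cell import arm
import cv2,numpy as np
from scipy.spatial.transform import Rotation as R
def cam(n):
    s=arm.observe();d=arm.get_image(n);K=d["intrinsics"]
    if n=="wrist":
        T=np.eye(4);T[:3,:3]=R.from_rotvec(s["ee_rot"]).as_matrix();T[:3,3]=s["position"]
        T=T@d["mount"]
    else:
        Rm=cv2.Rodrigues(d["rvec"])[0];T=np.eye(4);T[:3,:3]=Rm.T;T[:3,3]=-Rm.T@d["tvec"]
    return d["frame"][:,:,::-1].copy(),K,T
def ray(K,T,p):
    v=T[:3,:3]@np.linalg.inv(K)@[p[0],p[1],1];return T[:3,3],v/np.linalg.norm(v)
def onz(K,T,p,z):
    c,v=ray(K,T,p);return c+v*(z-c[2])/v[2]
def proj(K,T,P):
    q=K@(T[:3,:3].T@(np.asarray(P)-T[:3,3]));return q[:2]/q[2]
E
python3 - <<'E'
from h import *
_,K,T=cam("scene")
for n,p,z in [("sq",(442,253),.076),("cone",(408,237),.086),("slim",(379,223),.092),("pot",(348,223),.066),
 ("c1",(322,250),.006),("c2",(457,272),.006),("c3",(447,290),.006),("c4",(340,231),.006),("r1",(168,200),.03),("r2",(190,170),.05),("r3",(289,187),.05),("r4",(281,221),.03)]:
    print(n,onz(K,T,p,z).round(3))
_,K,T=cam("side")
for n,p,z in [("pot",(277,189),.066),("r1",(248,246),.05),("r2",(305,242),.02),("r3",(354,327),.02),("r4",(294,335),.05)]: print(n,onz(K,T,p,z).round(3))
E
```

```text
sq [0.562 0.31  0.076]
cone [0.558 0.244 0.086]
slim [0.549 0.184 0.092]
pot [0.544 0.121 0.066]
c1 [0.581 0.083 0.006]
c2 [0.519 0.346 0.006]
c3 [0.577 0.337 0.006]
c4 [0.506 0.093 0.006]
r1 [ 0.61  -0.297  0.03 ]
r2 [ 0.504 -0.311  0.05 ]
r3 [ 0.459 -0.057  0.05 ]
r4 [ 0.56  -0.025  0.03 ]
pot [0.535 0.107 0.066]
r1 [ 0.443 -0.085  0.05 ]
r2 [ 0.572 -0.055  0.02 ]
r3 [ 0.608 -0.308  0.02 ]
r4 [ 0.495 -0.332  0.05 ]
```

View pics/wrist0.png

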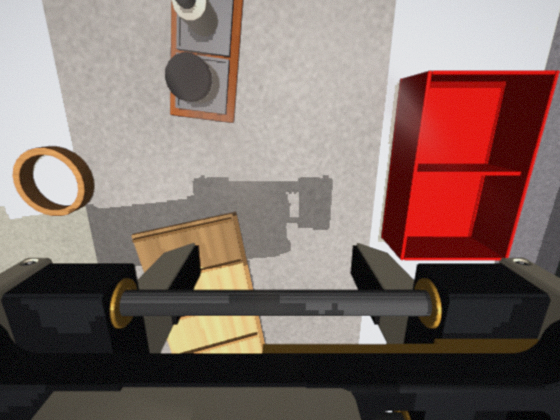

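The wrist view shows the pot lid at (188,77), the strip's near end at (172–235,115) and part of the rack. Next I'm raising the tool to look over the caddy.

```bash
python3 -m creep '[[0.05,-0.04,-0.062,0,0,0],[0.05,-0.04,-0.062,0,0,0],[0.05,-0.04,-0.062,0,0,0],[0.05,-0.04,-0.062,0,0,0],[0.05,-0.04,-0.062,0,0,0],[0,0,0,0,0,0],[0,0,0,0,0,0],[0,0,0,0,0,0],[0,0,0,0,0,0]]' -1 20
python3 - <<'E'
from h import *
f,K,T=cam("wrist");cv2.imwrite("pics/w1.png",f);np.savez("w1.npz",f=f,K=K,T=T)
E
```

```text
clock: 1.0
position: [0.5451, 0.0986, 0.3494]
ee_rot: [-2.223, -2.219, 0.003]
force: [0.1, -0.4, -0.7]
width: 0.999
gripper_force: 0.0
```

View pics/w1.png

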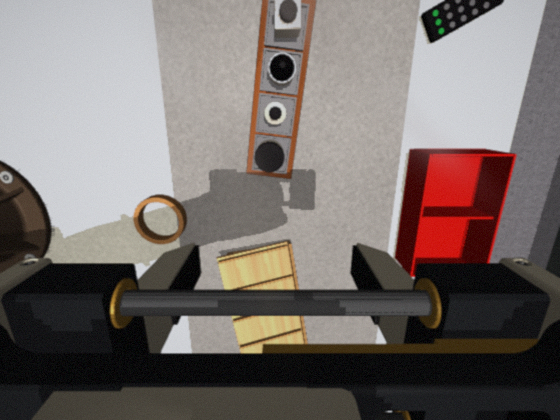

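The view shows the row: pot lid (269,156), slim cap (276,112), cone tip (282,68), square cap (289,12). The strip's near corners are about (247,174) and (292,178).

```bash
python3 - <<'E'
from h import *
d=np.load("w1.npz");f,K,T=d["f"],d["K"],d["T"]
g=f.max(2)
for n,(u,v),z,r in [("pot",(269,156),.066,20),("slim",(276,112),.092,8),("cone",(282,68),.058,20),("sq",(289,12),.076,12)]:
    m=np.zeros_like(g);cv2.circle(m,(u,v),r,255,-1)
    b=((g<70)&(m>0)).astype(np.uint8)
    cs=max(cv2.findContours(b,0,2)[0],key=cv2.contourArea)
    (c,rad)=cv2.minEnclosingCircle(cs)
    print(n,np.round(c,1),round(rad,1),onz(K,T,c,z).round(4),"dia",(2*rad*np.linalg.norm(onz(K,T,c,z)-T[:3,3])/290).round(4))
h=cv2.cvtColor(f,cv2.COLOR_BGR2HSV)
br=((h[...,0]<14)&(h[...,1]>110)&(h[...,2]>60)).astype(np.uint8);br[:,:230]=0;br[:,330:]=0;br[182:]=0
ys=np.arange(25,165,4);L=[];Rr=[]
for y in ys:
    x=np.flatnonzero(br[y]); 
    if len(x): L.append((x[0],y));Rr.append((x[-1]+1,y))
for l in (L,Rr):
    P=np.array([onz(K,T,p,.006)[:2] for p in l]);k=np.polyfit(P[:,1],P[:,0],1);k2=np.polyfit(P[:,1],P[:,0]-np.polyval(k,P[:,1]),1)
    print("edge slope",k.round(4),"x at y=.21",np.polyval(k,.21).round(4),np.std(P[:,0]-np.polyval(k,P[:,1])).round(4),P[[0,-1]].round(3).tolist())
yy=[np.flatnonzero(br[:,x]).max()+1 for x in range(255,288,4)]
print("end",[onz(K,T,(x,y),.006)[:2].round(3).tolist() for x,y in zip(range(255,288,4),yy)])
E
python3 -c "
import cv2;f=cv2.imread('pics/w1.png');cv2.imwrite('pics/w1c.png',cv2.resize(f[0:190,220:340],None,fx=3,fy=3,interpolation=2))"
```

```text
pot [268.4 156.5] 15.5 [0.5339 0.1216 0.066 ] dia 0.0477
slim [274.6 113. ] 6.0 [0.5436 0.184  0.092 ] dia 0.0173
cone [281.5  67.3] 12.8 [0.5532 0.2451 0.058 ] dia 0.04
sq [285.5  15.5] 7.1 [0.5577 0.3031 0.076 ] dia 0.0219
edge slope [0.1223 0.4837] x at y=.21 0.5094 0.0005 [[0.521, 0.31], [0.497, 0.105]]
edge slope [0.1215 0.5624] x at y=.21 0.5879 0.0005 [[0.6, 0.31], [0.575, 0.105]]
end [[0.509, 0.083], [0.516, 0.081], [0.523, 0.081], [0.53, 0.079], [0.537, 0.077], [0.544, 0.077], [0.551, 0.077], [0.558, 0.076], [0.565, 0.074]]
```

View pics/w1c.png

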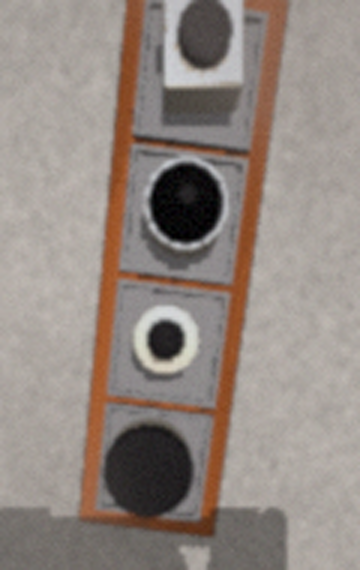

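The strip's yaw is about -0.121, its width measures 78 mm (80 given) and its centre is about (0.549, 0.2125). The containers agree with their dish positions. Next is the rack.

```bash
python3 -m creep '[[-0.1,-0.004,0,0,0,0],[-0.1,-0.004,0,0,0,0],[-0.1,-0.004,0,0,0,0],[-0.1,-0.004,0,0,0,0],[-0.1,-0.004,0,0,0,0],[-0.1,-0.004,0,0,0,0],[-0.1,-0.004,0,0,0,0],[-0.1,-0.004,0,0,0,0],[-0.1,-0.004,0,0,0,0],[-0.1,0,0,0,0,0],[0,0,0,0,0,0],[0,0,0,0,0,0],[0,0,0,0,0,0],[0,0,0,0,0,0]]'
python3 - <<'E'
from h import *
f,K,T=cam("wrist");np.savez("w2.npz",f=f,K=K,T=T)
cv2.imwrite("pics/w2.png",cv2.resize(f[0:250,150:400],None,fx=2.4,fy=2.4,interpolation=2))
E
```

```text
clock: 2.22
position: [0.5309, -0.2987, 0.3501]
ee_rot: [-2.219, -2.222, -0.0]
force: [1.0, 0.2, 0.0]
width: 0.999
gripper_force: 0.0
```

View pics/w2.png

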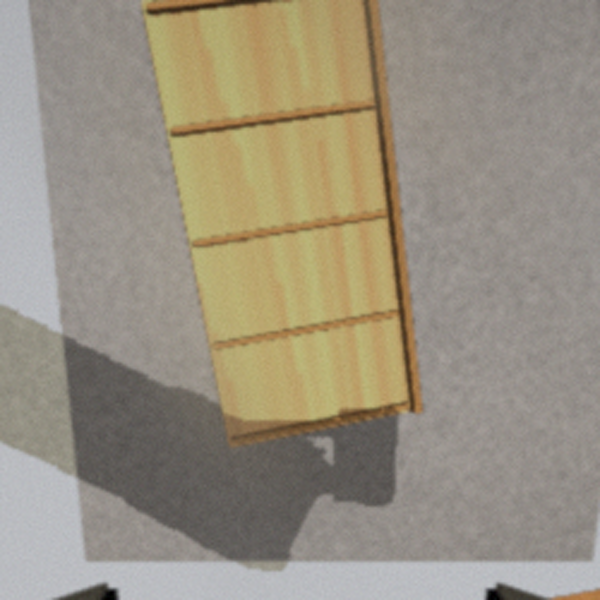

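The rack crop (pixel = crop/2.4 + (150,0)) shows the uphill edge from (148,10) to (230,440), the stop's outer edge from (380,0) to (421,410), and the dividers: (172,131)-(375,105), (195,243)-(386,213), (213,347)-(398,313).

```bash
python3 - <<'E'
from h import *
d=np.load("w2.npz");f,K,T=d["f"],d["K"],d["T"]
h=cv2.cvtColor(f,cv2.COLOR_BGR2HSV)
m=((h[...,0]<35)&(h[...,1]>75)).astype(np.uint8);m=cv2.morphologyEx(m,cv2.MORPH_OPEN,np.ones((3,3)))
m[190:]=0;m[:,:200]=0;m[:,335:]=0
L=[];Rr=[]
for y in range(8,165,3):
    x=np.flatnonzero(m[y]);L.append((x[0],y));Rr.append((x[-1]+1,y))
for n,l,z in (("uphill",L,.040),("stop",Rr,.0231)):
    P=np.array([onz(K,T,p,z)[:2] for p in l]);k=np.polyfit(P[:,1],P[:,0],1);r=P[:,0]-np.polyval(k,P[:,1]);ok=abs(r)<.003
    k=np.polyfit(P[ok,1],P[ok,0],1);print(n,k.round(4),np.polyval(k,-.18).round(4),r.std().round(4),ok.sum(),len(r))
th=.2
for y,a,b in((64,(172,131),(375,105)),(0,(195,243),(386,213)),(-64,(213,347),(398,313))):
    c=lambda p:(p[0]/2.4+150,p[1]/2.4)
    A=onz(K,T,c(a),.026+.0137+.008);B=onz(K,T,c(b),.026-.0125+.008)
    v=(B-A)[:2];print(y,A.round(4),B.round(4),"yaw",np.arctan2(v[1],v[0]).round(3),"len",np.linalg.norm(v).round(4))
E
```

```text
uphill [-0.165   0.4276] 0.4573 0.0004 53 53
stop [-0.1657  0.566 ] 0.5959 0.0004 53 53
64 [ 0.4538 -0.1337  0.0477] [ 0.5762 -0.1144  0.0215] yaw 0.157 len 0.1239
0 [ 0.4646 -0.1962  0.0477] [ 0.5854 -0.1766  0.0215] yaw 0.161 len 0.1224
-64 [ 0.4735 -0.2595  0.0477] [ 0.596  -0.2392  0.0215] yaw 0.164 len 0.1242
```

```bash
cat > g.py <<'E'
# usage: g.py strip x y z | g.py rack laneY s height_of_TCP_over_floor(mm)
import sys;from h import *
a=sys.argv;v=list(map(float,a[2:]));s=arm.observe()
N=np.array([[0,1,0],[1,0,0],[0,0,-1.]])
O=np.array([.5271,-.1863,0]);psi=.1635
if a[1]=="strip": y=v[3] if len(v)>3 else -.121;Rt=R.from_euler("z",y).as_matrix()@N;p=np.array(v[:3])
else:
    th=.2;l,sl,n=np.array(v)/1e3
    q=np.array([sl*np.cos(th)+n*np.sin(th),l,.026-sl*np.sin(th)+n*np.cos(th)])
    W=R.from_euler("z",psi);p=O+W.apply(q);Rt=(W*R.from_euler("y",th)).as_matrix()@N
Rc=R.from_rotvec(s["ee_rot"]).as_matrix()
print("target",p.round(4),"turn",(R.from_matrix(Rc.T@Rt).as_rotvec()/np.deg2rad(120)).round(4),"then shift",(Rt.T@(p-s["position"])/.4).round(4),"force",s["force"].round(1))
E
python3 g.py strip .534 .1205 .15
```

```text
target [0.534  0.1205 0.15  ] turn [-0.0002 -0.0004  0.0587] then shift [ 1.0407 -0.119   0.5009] force [ 0.1 -0.8  0.6]
```

```bash
python3 -m creep '[[0,0,0,0,0,0.0587],[0.0867,-0.01,0.0417,0,0,0],[0.0867,-0.01,0.0417,0,0,0],[0.0867,-0.01,0.0417,0,0,0],[0.0867,-0.01,0.0417,0,0,0],[0.0867,-0.01,0.0417,0,0,0],[0.0867,-0.01,0.0417,0,0,0],[0.0867,-0.01,0.0417,0,0,0],[0.0867,-0.01,0.0417,0,0,0],[0.0867,-0.01,0.0417,0,0,0],[0.0867,-0.01,0.0417,0,0,0],[0.0867,-0.01,0.0417,0,0,0],[0.0867,-0.01,0.0417,0,0,0],[0,0,0,0,0,0],[0,0,0,0,0,0],[0,0,0,0,0,0],[0,0,0,0,0,0]]'
python3 g.py strip .534 .1205 .031
python3 - <<'E'
from h import *
f,K,T=cam("wrist");np.savez("w3.npz",f=f,K=K,T=T)
cv2.imwrite("pics/w3.png",f)
E
```

```text
clock: 3.68
position: [0.5343, 0.118, 0.1512]
ee_rot: [2.354, 2.079, 0.001]
force: [0.4, -0.1, 0.7]
width: 1.001
gripper_force: 0.0
target [0.534  0.1205 0.031 ] turn [ 0.0005  0.0001 -0.0014] then shift [ 0.006  -0.0015  0.3006] force [ 0.4 -0.1  0.7]
```

View pics/w3.png

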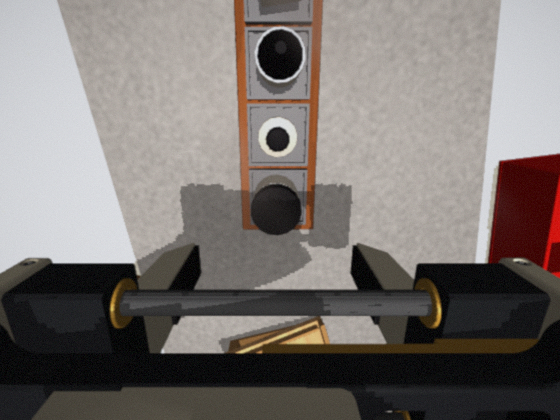

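Close view: pot lid (276,209), slim cap (278,138), cone (280,54), all centred between the fingers.

```bash
python3 - <<'E'
from h import *
d=np.load("w3.npz");f,K,T=d["f"],d["K"],d["T"];g=f.max(2)
for n,(u,v),z,r in [("pot",(276,209),.066,32),("slim",(278,138),.092,15),("cone",(280,54),.058,30)]:
    m=np.zeros_like(g);cv2.circle(m,(u,v),r,255,-1)
    b=((g<72)&(m>0)).astype(np.uint8);b=cv2.morphologyEx(b,cv2.MORPH_OPEN,np.ones((5,5)))
    c,rad=cv2.minEnclosingCircle(max(cv2.findContours(b,0,2)[0],key=cv2.contourArea))
    P=onz(K,T,c,z);print(n,np.round(c,1),rad,P.round(4),"dia",2*rad*np.linalg.norm(P-T[:3,3])/290)
E
```

```text
pot [275.8 209.4] 26.03738021850586 [0.5351 0.1223 0.066 ] dia 0.045866252816163106
slim [277. 139.] 11.70479965209961 [0.5435 0.1844 0.092 ] dia 0.01753921901966551
cone [279.5  54.2] 24.439517974853516 [0.5531 0.2451 0.058 ] dia 0.042886515192975566
```

Consistent within 1 mm. Descend on the pot at (0.535, 0.122) and grip.

```bash
python3 -m creep '[[0.005,0.0005,0.06,0,0,0],[0.005,0.0005,0.06,0,0,0],[0,0,0.06,0,0,0],[0,0,0.06,0,0,0],[0,0,0.06,0,0,0],[0,0,0,0,0,0],[0,0,0,0,0,0],[0,0,0,0,0,0],[0,0,0,0,0,0]]'
python3 -m creep '[[0,0,0,0,0,0],[0,0,0,0,0,0],[0,0,0,0,0,0],[0,0,0,0,0,0],[0,0,0,0,0,0],[0,0,0,0,0,0],[0,0,0,0,0,0],[0,0,0,0,0,0],[0,0,0,0,0,0],[0,0,0,0,0,0],[0,0,0,0,0,0],[0,0,0,0,0,0]]' 1 20
python3 -m creep '[[0,0,-0.05,0,0,0],[0,0,-0.08,0,0,0],[0,0,-0.09,0,0,0],[0,0,-0.08,0,0,0],[0,0,0,0,0,0],[0,0,0,0,0,0]]'
python3 g.py rack -96 32 80
```

```text
clock: 4.48
position: [0.5362, 0.1228, 0.0324]
ee_rot: [2.354, 2.079, 0.004]
force: [0.3, -0.1, 0.0]
width: 0.995
gripper_force: 0.0
clock: 5.48
position: [0.5349, 0.1228, 0.0305]
ee_rot: [2.354, 2.081, 0.0]
force: [0.6, 0.1, 0.1]
width: 0.495
gripper_force: 20.0
clock: 5.98
position: [0.536, 0.1232, 0.1523]
ee_rot: [2.353, 2.08, 0.006]
force: [-0.4, -0.7, -1.6]
width: 0.497
gripper_force: 20.0
target [ 0.5894 -0.2733  0.098 ] turn [ 0.0966 -0.0142 -0.1363] then shift [-0.9998 -0.0023  0.1389] force [-0.4 -0.7 -1.6]
```

```bash
python3 -m creep '[[0,0,0,0,0,-0.0455],[0,0,0,0,0,-0.0455],[0,0,0,0,0,-0.0455],[0,0,0,0.0478,0,0],[0,0,0,0.0478,0,0],[-0.09,0,0,0,0,0],[-0.09,0,0,0,0,0],[-0.09,0,0,0,0,0],[-0.09,0,0,0,0,0],[-0.09,0,0,0,0,0],[-0.09,0,0,0,0,0],[-0.09,0,0,0,0,0],[-0.09,0,0,0,0,0],[-0.09,0,0,0,0,0],[-0.09,0,0,0,0,0],[-0.09,0,0,0,0,0],[0,0,0,0,0,0],[0,0,0,0,0,0],[0,0,0,0,0,0]]'
python3 g.py rack -96 32 26
```

```text
clock: 7.57
position: [0.5983, -0.2672, 0.1486]
ee_rot: [-1.942, -2.287, 0.23]
force: [0.5, 1.5, -1.4]
width: 0.495
gripper_force: 20.0
target [ 0.5788 -0.2751  0.0451] turn [-0.0012 -0.001  -0.0002] then shift [-0.0115  0.001   0.2638] force [ 0.5  1.5 -1.4]
```

```bash
python3 -m creep '[[-0.01,0,0.06,0,0,0],[0,0,0.07,0,0,0],[0,0,0.07,0,0,0],[0,0,0.06,0,0,0],[0,0,0,0,0,0],[0,0,0,0,0,0],[0,0,0,0,0,0]]'
python3 -m creep '[[0,0,0.004,0,0,0],[0,0,0.004,0,0,0],[0,0,0.002,0,0,0],[0,0,0,0,0,0],[0,0,0,0,0,0]]'
python3 g.py rack -96 32 20.5
```

```text
clock: 8.15
position: [0.5806, -0.2743, 0.0498]
ee_rot: [-1.943, -2.292, 0.229]
force: [-0.2, 0.1, -0.1]
width: 0.5
gripper_force: 20.0
clock: 8.57
position: [0.5787, -0.2754, 0.0451]
ee_rot: [-1.944, -2.29, 0.23]
force: [-0.1, -0.2, -1.0]
width: 0.494
gripper_force: 20.0
target [ 0.5777 -0.2753  0.0397] turn [ 0.0001  0.     -0.0003] then shift [0.0008 0.0002 0.0136] force [-0.1 -0.2 -1. ]
```

```bash
Z='[0,0,0,0,0,0]'; python3 -m creep '[[0,0,0.005,0,0,0],[0,0,0.005,0,0,0],[0,0,0,0,0,0],[0,0,0,0,0,0]]'
python3 -m creep '[[0,0,0.0035,0,0,0],[0,0,0,0,0,0],[0,0,0,0,0,0]]'
python3 g.py rack -96 32 20.5
```

```text
clock: 8.9
position: [0.5776, -0.2755, 0.0406]
ee_rot: [-1.944, -2.289, 0.23]
force: [-0.1, 1.0, -1.1]
width: 0.497
gripper_force: 20.0
clock: 9.15
position: [0.5777, -0.2756, 0.0396]
ee_rot: [-1.944, -2.29, 0.23]
force: [0.2, 0.6, 0.2]
width: 0.496
gripper_force: 20.0
target [ 0.5777 -0.2753  0.0397] turn [ 0.0001  0.     -0.0003] then shift [ 0.0009  0.     -0.0004] force [0.2 0.6 0.2]
```

```bash
python3 -m creep '[[0,0,0.0025,0,0,0],[0,0,0,0,0,0],[0,0,0,0,0,0]]'
python3 -m creep '[[0,0,0.0025,0,0,0],[0,0,0,0,0,0],[0,0,0,0,0,0]]'
python3 g.py rack -96 32 20.5
```

```text
clock: 9.4
position: [0.5778, -0.2757, 0.0395]
ee_rot: [-1.945, -2.29, 0.229]
force: [-1.3, 1.5, 7.1]
width: 0.496
gripper_force: 20.0
clock: 9.65
position: [0.578, -0.2757, 0.0392]
ee_rot: [-1.945, -2.291, 0.229]
force: [-1.5, 2.4, 13.3]
width: 0.492
gripper_force: 20.0
target [ 0.5777 -0.2753  0.0397] turn [ 0.0007  0.0003 -0.0003] then shift [ 0.0012 -0.0008 -0.0012] force [-1.5  2.4 13.3]
```

```bash
python3 -m creep '[[0,0,-0.0035,0,0,0],[0,0.004,0,0,0,0],[0,0.004,0,0,0,0],[0,0.004,0,0,0,0],[0,0,0,0,0,0],[0,0,0,0,0,0]]'
python3 -m creep '[[0,0.004,0,0,0,0],[0,0,0,0,0,0],[0,0,0,0,0,0]]'
python3 -m creep '[[0,0.004,0,0,0,0],[0,0,0,0,0,0],[0,0,0,0,0,0]]'
python3 g.py rack -96 40 20.5
```

```text
clock: 10.15
position: [0.5811, -0.2755, 0.0386]
ee_rot: [-1.944, -2.288, 0.232]
force: [-3.2, 0.4, 10.7]
width: 0.493
gripper_force: 20.0
clock: 10.4
position: [0.5826, -0.2754, 0.0383]
ee_rot: [-1.944, -2.288, 0.232]
force: [-4.5, -0.8, 10.9]
width: 0.499
gripper_force: 20.0
clock: 10.65
position: [0.5842, -0.2753, 0.038]
ee_rot: [-1.944, -2.288, 0.233]
force: [-4.5, -0.1, 10.5]
width: 0.495
gripper_force: 20.0
target [ 0.5854 -0.274   0.0381] turn [-0.001   0.0002 -0.0008] then shift [ 0.0028  0.0035 -0.0011] force [-4.5 -0.1 10.5]
```

```bash
python3 -m creep '[[0,0.003,-0.001,0,0,0],[0,0,0,0,0,0],[0,0,0,0,0,0]]'
python3 -m creep '[[0,0.003,0,0,0,0],[0,0,0,0,0,0],[0,0,0,0,0,0]]'
python3 -m creep '[[0,0.003,0,0,0,0],[0,0,0,0,0,0],[0,0,0,0,0,0]]'
python3 g.py rack -96 40 20.5
```

```text
clock: 10.9
position: [0.5849, -0.2752, 0.0379]
ee_rot: [-1.944, -2.287, 0.233]
force: [-6.2, -0.9, 10.5]
width: 0.494
gripper_force: 20.0
clock: 11.15
position: [0.585, -0.2752, 0.0379]
ee_rot: [-1.944, -2.285, 0.235]
force: [-8.6, -1.0, 13.4]
width: 0.497
gripper_force: 20.0
clock: 11.4
position: [0.5852, -0.2752, 0.0379]
ee_rot: [-1.943, -2.284, 0.237]
force: [-12.7, -0.0, 17.5]
width: 0.494
gripper_force: 20.0
target [ 0.5854 -0.274   0.0381] turn [-0.0031 -0.0003 -0.0013] then shift [ 0.0029  0.001  -0.0008] force [-12.7  -0.   17.5]
```

```bash
python3 -m creep '[[0,-0.0045,-0.003,0,0,0],[0,0,0,0,0,0],[0,0,0,0,0,0]]'
python3 -m creep '[[0,0,0,0,0,0],[0,0,0,0,0,0],[0,0,0,0,0,0],[0,0,0,0,0,0],[0,0,0,0,0,0],[0,0,0,0,0,0],[0,0,0,0,0,0]]' -1 20
python3 -m creep '[[0,0,-0.06,0,0,0],[0,0,-0.08,0,0,0],[0,0,-0.08,0,0,0],[0,0,-0.08,0,0,0],[0,0,0,0,0,0],[0,0,0,0,0,0]]'
python3 g.py strip .5435 .1845 .155
python3 - <<'E'
from h import *
f,K,T=cam("side");cv2.imwrite("pics/s1.png",cv2.resize(f[200:380,200:400],None,fx=3,fy=3,interpolation=2))
E
```

```text
clock: 11.65
position: [0.585, -0.2749, 0.0383]
ee_rot: [-1.943, -2.286, 0.234]
force: [-6.6, -0.6, 5.8]
width: 0.495
gripper_force: 20.0
clock: 12.23
position: [0.5873, -0.2739, 0.0384]
ee_rot: [-1.944, -2.29, 0.23]
force: [0.5, 0.2, 0.0]
width: 0.955
gripper_force: 0.0
clock: 12.73
position: [0.6123, -0.2703, 0.1582]
ee_rot: [-1.946, -2.293, 0.227]
force: [0.5, -0.1, -1.0]
width: 0.999
gripper_force: 0.0
target [0.5435 0.1845 0.155 ] turn [-0.0929  0.0142  0.1352] then shift [ 1.1079 -0.308   0.008 ] force [ 0.5 -0.1 -1. ]
```

View pics/s1.png

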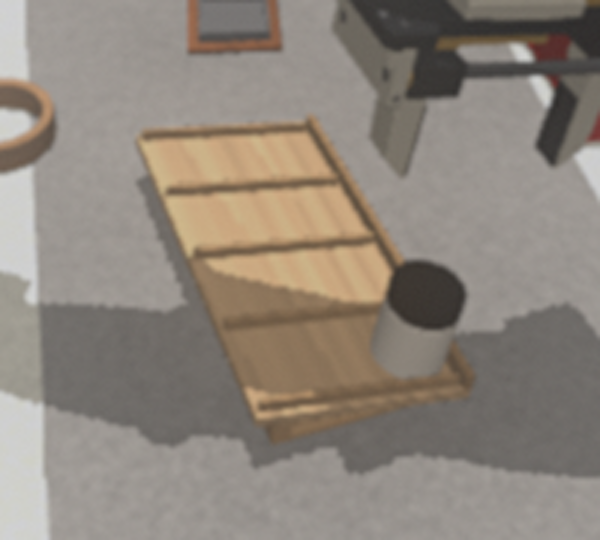

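The crop shows the pot upright in the rightmost lane, touching the stop at about (420,330). Next, the slim bottle.

```bash
python3 -m creep '[[0,0,0,-0.0478,0,0],[0,0,0,-0.0478,0,0],[0,0,0,0,0,0.0455],[0,0,0,0,0,0.0455],[0,0,0,0,0,0.0455],[0.0923,-0.0257,0,0,0,0],[0.0923,-0.0257,0,0,0,0],[0.0923,-0.0257,0,0,0,0],[0.0923,-0.0257,0,0,0,0],[0.0923,-0.0257,0,0,0,0],[0.0923,-0.0257,0,0,0,0],[0.0923,-0.0257,0,0,0,0],[0.0923,-0.0257,0,0,0,0],[0.0923,-0.0257,0,0,0,0],[0.0923,-0.0257,0,0,0,0],[0.0923,-0.0257,0,0,0,0],[0.0923,-0.0257,0,0,0,0],[0,0,0,0,0,0],[0,0,0,0,0,0],[0,0,0,0,0,0]]'
python3 g.py strip .5435 .1845 .036
python3 - <<'E'
from h import *
f,K,T=cam("wrist");np.savez("w4.npz",f=f,K=K,T=T)
cv2.imwrite("pics/w4.png",f[0:260,130:430])
E
```

```text
clock: 14.45
position: [0.5418, 0.1839, 0.1548]
ee_rot: [-2.353, -2.081, 0.004]
force: [0.2, -0.9, 0.3]
width: 0.999
gripper_force: 0.0
target [0.5435 0.1845 0.036 ] turn [-0.0009  0.0009 -0.0008] then shift [0.002 0.004 0.297] force [ 0.2 -0.9  0.3]
```

View pics/w4.png

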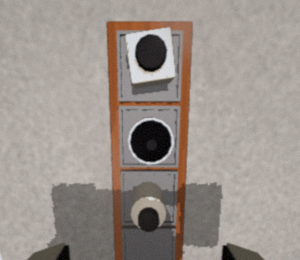

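The crop (offset 130,0) shows the square top's corners around (125,38), (172,30), (178,75), (131,83), so it's turned relative to the strip. The cone is at (151,141) and the slim cap at (149,218). I'll measure the square's yaw while descending on the slim.

```bash
python3 - <<'E'
from h import *
d=np.load("w4.npz");f,K,T=d["f"],d["K"],d["T"];g=f.min(2)
roi=np.zeros_like(g);roi[15:98,248:315]=1
for t in (150,180,200):
    b=((g>t)&(roi>0)).astype(np.uint8);b=cv2.morphologyEx(b,cv2.MORPH_OPEN,np.ones((3,3)))
    c=cv2.convexHull(max(cv2.findContours(b,0,2)[0],key=cv2.contourArea))[:,0]
    P=np.array([onz(K,T,p,.060)[:2] for p in c])
    print(t,[(np.round(v,4)) for v in cv2.minAreaRect((P*1000).astype(np.float32))])
m=((f.max(2)<75)&(roi>0)).astype(np.uint8)
c,rad=cv2.minEnclosingCircle(max(cv2.findContours(m,0,2)[0],key=cv2.contourArea));P=onz(K,T,c,.076);print(c,P,2*rad*np.linalg.norm(P-T[:3,3])/290)
E
python3 -m creep '[[0.001,0.002,0.06,0,0,0],[0.001,0.002,0.06,0,0,0],[0,0,0.06,0,0,0],[0,0,0.06,0,0,0],[0,0,0.057,0,0,0],[0,0,0,0,0,0],[0,0,0,0,0,0],[0,0,0,0,0,0]]'
python3 -m creep '[[0,0,0,0,0,0],[0,0,0,0,0,0],[0,0,0,0,0,0],[0,0,0,0,0,0],[0,0,0,0,0,0],[0,0,0,0,0,0],[0,0,0,0,0,0],[0,0,0,0,0,0],[0,0,0,0,0,0],[0,0,0,0,0,0],[0,0,0,0,0,0],[0,0,0,0,0,0]]' 1 20
python3 -m creep '[[0,0,-0.05,0,0,0],[0,0,-0.08,0,0,0],[0,0,-0.09,0,0,0],[0,0,-0.08,0,0,0],[0,0,-0.02,0,0,0],[0,0,0,0,0,0],[0,0,0,0,0,0]]'
python3 g.py rack -32 39 80
```

```text
150 [array([560.8511, 310.3067]), array([35.4416, 35.5905]), np.float64(0.9833)]
180 [array([560.8491, 310.1381]), array([34.7909, 34.6746]), np.float64(1.0604)]
200 [array([560.6589, 310.0466]), array([33.9408, 33.7272]), np.float64(1.0259)]
(279.58831787109375, 52.705047607421875) [0.55990297 0.30928108 0.076     ] 0.029583624426603682
clock: 15.17
position: [0.5451, 0.1844, 0.0382]
ee_rot: [2.355, 2.078, 0.001]
force: [-0.3, -0.3, 0.7]
width: 0.999
gripper_force: 0.0
clock: 16.17
position: [0.5444, 0.1853, 0.0372]
ee_rot: [2.354, 2.081, -0.0]
force: [-0.6, 0.4, 0.1]
width: 0.345
gripper_force: 20.0
clock: 16.75
position: [0.5441, 0.1853, 0.1649]
ee_rot: [2.354, 2.081, 0.0]
force: [0.1, 0.7, -1.4]
width: 0.348
gripper_force: 20.0
target [ 0.5857 -0.2091  0.0967] turn [ 0.0949 -0.0137 -0.1363] then shift [-0.9896 -0.0228  0.1786] force [ 0.1  0.7 -1.4]
```

Slim gripped (32 mm wide, as given). Square: size 35.5, centre (0.5608, 0.310), yaw about 0.018.

```bash
python3 -m creep '[[0,0,0,0,0,-0.0455],[0,0,0,0,0,-0.0455],[0,0,0,0,0,-0.0455],[0,0,0,0.0476,0,0],[0,0,0,0.0476,0,0],[-0.09,-0.002,0,0,0,0],[-0.09,-0.002,0,0,0,0],[-0.09,-0.002,0,0,0,0],[-0.09,-0.002,0,0,0,0],[-0.09,-0.002,0,0,0,0],[-0.09,-0.002,0,0,0,0],[-0.09,-0.002,0,0,0,0],[-0.09,-0.002,0,0,0,0],[-0.09,-0.002,0,0,0,0],[-0.09,-0.002,0,0,0,0],[-0.09,-0.002,0,0,0,0],[0,0,0,0,0,0],[0,0,0,0,0,0],[0,0,0,0,0,0]]'
python3 g.py rack -32 39 29.5
```

```text
clock: 18.33
position: [0.5991, -0.2061, 0.1648]
ee_rot: [-1.942, -2.287, 0.23]
force: [0.6, 1.2, -0.4]
width: 0.346
gripper_force: 20.0
target [ 0.5758 -0.2107  0.0472] turn [-0.0011 -0.001  -0.0002] then shift [-0.0019  0.0003  0.2999] force [ 0.6  1.2 -0.4]
```

```bash
python3 -m creep '[[-0.002,0,0.06,0,0,0],[0,0,0.07,0,0,0],[0,0,0.07,0,0,0],[0,0,0.06,0,0,0],[0,0,0.035,0,0,0],[0,0,0,0,0,0],[0,0,0,0,0,0],[0,0,0,0,0,0],[0,0,0,0,0,0]]'
python3 g.py rack -32 39 27.2
```

```text
clock: 19.08
position: [0.5784, -0.2109, 0.0526]
ee_rot: [-1.945, -2.292, 0.227]
force: [0.1, -0.3, -0.7]
width: 0.341
gripper_force: 20.0
target [ 0.5754 -0.2108  0.0449] turn [0.0014 0.0003 0.0001] then shift [ 0.0016 -0.0036  0.0203] force [ 0.1 -0.3 -0.7]
```

```bash
python3 -m creep '[[0,0,0.004,0,0,0],[0,0,0.004,0,0,0],[0,0,0,0,0,0],[0,0,0,0,0,0],[0,0,0,0,0,0]]'
python3 g.py rack -32 39 27.2
python3 -m creep '[[0,0,0.003,0,0,0],[0,0,0,0,0,0],[0,0,0,0,0,0]]'
python3 g.py rack -32 39 27.2
```

```text
clock: 19.5
position: [0.5766, -0.2115, 0.0483]
ee_rot: [-1.944, -2.29, 0.229]
force: [1.0, 0.0, -0.4]
width: 0.342
gripper_force: 20.0
target [ 0.5754 -0.2108  0.0449] turn [ 0.0004 -0.     -0.0003] then shift [ 0.0024 -0.0009  0.0089] force [ 1.   0.  -0.4]
clock: 19.75
position: [0.5762, -0.2115, 0.047]
ee_rot: [-1.944, -2.29, 0.229]
force: [0.4, -0.6, -0.8]
width: 0.344
gripper_force: 20.0
target [ 0.5754 -0.2108  0.0449] turn [ 0.0002 -0.0001 -0.0003] then shift [ 0.0022 -0.0006  0.0054] force [ 0.4 -0.6 -0.8]
```

```bash
python3 -m creep '[[0,0,0.005,0,0,0],[0,0,0,0,0,0],[0,0,0,0,0,0]]'
python3 -m creep '[[0,0,0.002,0,0,0],[0,0,0,0,0,0],[0,0,0,0,0,0]]'
```

```text
clock: 20.0
position: [0.5757, -0.2116, 0.0449]
ee_rot: [-1.944, -2.29, 0.229]
force: [-0.8, -0.1, -0.7]
width: 0.345
gripper_force: 20.0
clock: 20.25
position: [0.5759, -0.2116, 0.0446]
ee_rot: [-1.945, -2.29, 0.229]
force: [-0.7, 0.2, 4.0]
width: 0.341
gripper_force: 20.0
```

Floor touched at 4 N. Slide down.

```bash
python3 -m creep '[[0,0.004,0,0,0,0],[0,0.004,0,0,0,0],[0,0.004,0,0,0,0],[0,0,0,0,0,0],[0,0,0,0,0,0]]'
python3 -m creep '[[0,0.004,0,0,0,0],[0,0,0,0,0,0],[0,0,0,0,0,0]]'
python3 -m creep '[[0,0.004,0,0,0,0],[0,0,0,0,0,0],[0,0,0,0,0,0]]'
python3 g.py rack -32 47 27.2
```

```text
clock: 20.67
position: [0.5799, -0.2113, 0.0438]
ee_rot: [-1.945, -2.289, 0.23]
force: [-3.1, -0.1, 5.5]
width: 0.339
gripper_force: 20.0
clock: 20.92
position: [0.5815, -0.2111, 0.0435]
ee_rot: [-1.945, -2.289, 0.23]
force: [-2.1, 0.7, 6.1]
width: 0.342
gripper_force: 20.0
clock: 21.17
position: [0.5824, -0.2111, 0.0433]
ee_rot: [-1.944, -2.288, 0.232]
force: [-5.0, -1.2, 8.8]
width: 0.345
gripper_force: 20.0
target [ 0.5831 -0.2095  0.0433] turn [-0.0007  0.0001 -0.0007] then shift [ 0.0037  0.0023 -0.0005] force [-5.  -1.2  8.8]
```

```bash
python3 -m creep '[[0,0.003,0,0,0,0],[0,0,0,0,0,0],[0,0,0,0,0,0]]'
python3 -m creep '[[0,0.002,0,0,0,0],[0,0,0,0,0,0],[0,0,0,0,0,0]]'
python3 g.py rack -32 47 27.2
```

```text
clock: 21.42
position: [0.5826, -0.2111, 0.0433]
ee_rot: [-1.944, -2.287, 0.233]
force: [-7.5, 0.6, 12.3]
width: 0.345
gripper_force: 20.0
clock: 21.67
position: [0.5826, -0.2111, 0.0433]
ee_rot: [-1.943, -2.286, 0.234]
force: [-10.5, 0.3, 15.7]
width: 0.346
gripper_force: 20.0
target [ 0.5831 -0.2095  0.0433] turn [-0.0021 -0.0002 -0.0009] then shift [ 0.0037  0.0017 -0.0005] force [-10.5   0.3  15.7]
```

```bash
python3 -m creep '[[0,-0.004,-0.002,0,0,0],[0,0,0,0,0,0],[0,0,0,0,0,0]]'
python3 -m creep '[[0,0,0,0,0,0],[0,0,0,0,0,0],[0,0,0,0,0,0],[0,0,0,0,0,0],[0,0,0,0,0,0],[0,0,0,0,0,0],[0,0,0,0,0,0],[0,0,0,0,0,0]]' -1 20
python3 -m creep '[[0,0,-0.06,0,0,0],[0,0,-0.08,0,0,0],[0,0,-0.08,0,0,0],[0,0,-0.08,0,0,0],[0,0,0,0,0,0],[0,0,0,0,0,0]]'
python3 g.py strip .5531 .2455 .155
```

```text
clock: 21.92
position: [0.5825, -0.2109, 0.0434]
ee_rot: [-1.944, -2.288, 0.232]
force: [-6.6, -0.8, 5.7]
width: 0.345
gripper_force: 20.0
clock: 22.58
position: [0.5841, -0.2102, 0.0434]
ee_rot: [-1.944, -2.29, 0.229]
force: [-0.1, -0.6, -0.3]
width: 0.873
gripper_force: 0.0
clock: 23.08
position: [0.609, -0.2066, 0.163]
ee_rot: [-1.947, -2.293, 0.226]
force: [0.3, -1.2, -1.0]
width: 0.999
gripper_force: 0.0
target [0.5531 0.2455 0.155 ] turn [-0.0925  0.014   0.1352] then shift [ 1.1051 -0.2751  0.0201] force [ 0.3 -1.2 -1. ]
```

```bash
python3 -m creep '[[0,0,0,-0.0476,0,0],[0,0,0,-0.0476,0,0],[0,0,0,0,0,0.0455],[0,0,0,0,0,0.0455],[0,0,0,0,0,0.0455],[0.0923,-0.0225,0.001,0,0,0],[0.0923,-0.0225,0.001,0,0,0],[0.0923,-0.0225,0.001,0,0,0],[0.0923,-0.0225,0.001,0,0,0],[0.0923,-0.0225,0.001,0,0,0],[0.0923,-0.0225,0.001,0,0,0],[0.0923,-0.0225,0.001,0,0,0],[0.0923,-0.0225,0.001,0,0,0],[0.0923,-0.0225,0.001,0,0,0],[0.0923,-0.0225,0.001,0,0,0],[0.0923,-0.0225,0.001,0,0,0],[0.0923,-0.0225,0.001,0,0,0],[0,0,0,0,0,0],[0,0,0,0,0,0],[0,0,0,0,0,0]]'
python3 g.py strip .5531 .2455 .027
```

```text
clock: 24.75
position: [0.5539, 0.2456, 0.155]
ee_rot: [2.353, 2.081, -0.004]
force: [-0.4, -1.2, 1.0]
width: 0.999
gripper_force: 0.0
target [0.5531 0.2455 0.027 ] turn [-0.0007  0.0009 -0.0009] then shift [-0.0005 -0.0021  0.32  ] force [-0.4 -1.2  1. ]
```

```bash
python3 -m creep '[[0,0,0.06,0,0,0],[0,-0.002,0.07,0,0,0],[0,0,0.07,0,0,0],[0,0,0.07,0,0,0],[0,0,0.05,0,0,0],[0,0,0,0,0,0],[0,0,0,0,0,0],[0,0,0,0,0,0]]'
python3 -m creep '[[0,0,0,0,0,0],[0,0,0,0,0,0],[0,0,0,0,0,0],[0,0,0,0,0,0],[0,0,0,0,0,0],[0,0,0,0,0,0],[0,0,0,0,0,0],[0,0,0,0,0,0],[0,0,0,0,0,0],[0,0,0,0,0,0],[0,0,0,0,0,0],[0,0,0,0,0,0]]' 1 20
python3 -m creep '[[0,0,-0.05,0,0,0],[0,0,-0.08,0,0,0],[0,0,-0.09,0,0,0],[0,0,-0.08,0,0,0],[0,0,-0.04,0,0,0],[0,0,0,0,0,0],[0,0,0,0,0,0]]'
python3 g.py rack 32 35 80
```

```text
clock: 25.42
position: [0.5548, 0.2457, 0.0293]
ee_rot: [2.355, 2.078, 0.002]
force: [0.4, 0.1, 0.6]
width: 1.005
gripper_force: 0.0
clock: 26.42
position: [0.5538, 0.2466, 0.0282]
ee_rot: [-2.354, -2.081, 0.0]
force: [0.1, -0.5, -0.2]
width: 0.419
gripper_force: 20.0
clock: 27.0
position: [0.5542, 0.2468, 0.165]
ee_rot: [2.353, 2.08, 0.003]
force: [-0.4, 0.7, -1.1]
width: 0.421
gripper_force: 20.0
target [ 0.5714 -0.1466  0.0975] turn [ 0.0956 -0.0141 -0.1363] then shift [-0.9773 -0.0817  0.1889] force [-0.4  0.7 -1.1]
```

```bash
python3 -m creep '[[0,0,0,0,0,-0.0455],[0,0,0,0,0,-0.0455],[0,0,0,0,0,-0.0455],[0,0,0,0.0478,0,0],[0,0,0,0.0478,0,0],[-0.09,-0.0075,0,0,0,0],[-0.09,-0.0075,0,0,0,0],[-0.09,-0.0075,0,0,0,0],[-0.09,-0.0075,0,0,0,0],[-0.09,-0.0075,0,0,0,0],[-0.09,-0.0075,0,0,0,0],[-0.09,-0.0075,0,0,0,0],[-0.09,-0.0075,0,0,0,0],[-0.09,-0.0075,0,0,0,0],[-0.09,-0.0075,0,0,0,0],[-0.08,-0.0075,0,0,0,0],[0,0,0,0,0,0],[0,0,0,0,0,0],[0,0,0,0,0,0]]'
python3 g.py rack 32 35 22
python3 - <<'E'
from h import *
f,K,T=cam("side");cv2.imwrite("pics/s2.png",cv2.resize(f[100:360,200:430],None,fx=2.3,fy=2.3,interpolation=2))
E
```

```text
clock: 28.58
position: [0.5848, -0.1446, 0.1692]
ee_rot: [-1.942, -2.288, 0.231]
force: [-0.3, 1.7, -1.6]
width: 0.419
gripper_force: 20.0
target [ 0.56   -0.1484  0.0406] turn [-0.0012 -0.0008 -0.0001] then shift [0.0006 0.0026 0.3276] force [-0.3  1.7 -1.6]
```

View pics/s2.png

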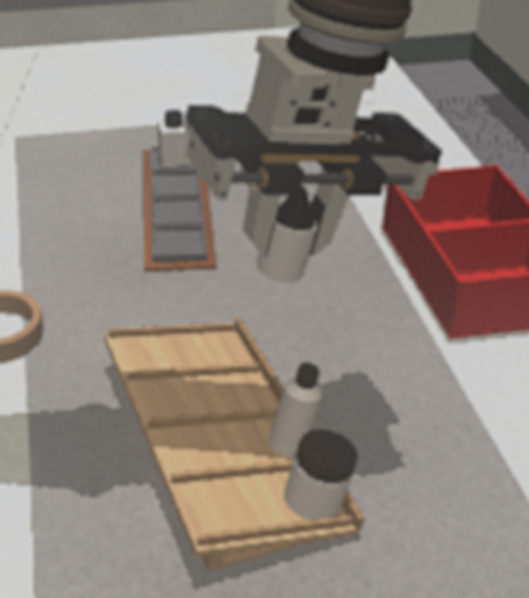

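The cone is held straight at (290,235), and the slim and pot stand against the stop. The gripper body's half width of 37 mm clears the slim's cap, 55 mm away.

```bash
python3 -m creep '[[0,0.0025,0.07,0,0,0],[0,0,0.08,0,0,0],[0,0,0.08,0,0,0],[0,0,0.06,0,0,0],[0,0,0.034,0,0,0],[0,0,0,0,0,0],[0,0,0,0,0,0],[0,0,0,0,0,0],[0,0,0,0,0,0],[0,0,0,0,0,0],[0,0,0,0,0,0]]'
python3 g.py rack 32 35 18.2
```

```text
clock: 29.55
position: [0.5618, -0.1494, 0.0445]
ee_rot: [-1.945, -2.291, 0.229]
force: [-0.2, -0.6, -0.8]
width: 0.423
gripper_force: 20.0
target [ 0.5593 -0.1486  0.0369] turn [ 0.0007  0.0002 -0.0003] then shift [ 0.0031 -0.0019  0.0198] force [-0.2 -0.6 -0.8]
```

```bash
python3 -m creep '[[0,0,0.005,0,0,0],[0,0,0.005,0,0,0],[0.002,0,0.004,0,0,0],[0,0,0,0,0,0],[0,0,0,0,0,0],[0,0,0,0,0,0]]'
python3 g.py rack 32 35 18.2
python3 -m creep '[[0,0,0.002,0,0,0],[0,0,0,0,0,0],[0,0,0,0,0,0]]'
```

```text
clock: 30.05
position: [0.5598, -0.1489, 0.0381]
ee_rot: [-1.944, -2.289, 0.23]
force: [0.1, -0.3, 0.0]
width: 0.424
gripper_force: 20.0
target [ 0.5593 -0.1486  0.0369] turn [-0.0002 -0.0001 -0.0003] then shift [ 0.0009 -0.0004  0.0031] force [ 0.1 -0.3  0. ]
clock: 30.3
position: [0.5596, -0.1489, 0.0373]
ee_rot: [-1.944, -2.289, 0.23]
force: [0.5, 0.1, -0.2]
width: 0.422
gripper_force: 20.0
```

```bash
python3 -m creep '[[0,0,0.002,0,0,0],[0,0,0,0,0,0],[0,0,0,0,0,0]]'
python3 -m creep '[[0,0,0.002,0,0,0],[0,0,0,0,0,0],[0,0,0,0,0,0]]'
```

```text
clock: 30.55
position: [0.5596, -0.1489, 0.0366]
ee_rot: [-1.944, -2.29, 0.23]
force: [-0.1, 0.0, 0.3]
width: 0.419
gripper_force: 20.0
clock: 30.8
position: [0.5596, -0.1489, 0.0366]
ee_rot: [-1.944, -2.29, 0.229]
force: [-1.6, 0.4, 7.1]
width: 0.419
gripper_force: 20.0
```

```bash
python3 -m creep '[[0,0.004,-0.001,0,0,0],[0,0.004,0,0,0,0],[0,0.004,0,0,0,0],[0,0.004,0,0,0,0],[0,0,0,0,0,0],[0,0,0,0,0,0]]'
python3 -m creep '[[0,0.004,0,0,0,0],[0,0,0,0,0,0],[0,0,0,0,0,0]]'
python3 -m creep '[[0,0.004,0,0,0,0],[0,0,0,0,0,0],[0,0,0,0,0,0]]'
python3 g.py rack 32 43 18.2
```

```text
clock: 31.3
position: [0.5649, -0.1484, 0.0355]
ee_rot: [-1.944, -2.288, 0.232]
force: [-3.3, -1.4, 9.2]
width: 0.419
gripper_force: 20.0
clock: 31.55
position: [0.5664, -0.1482, 0.0353]
ee_rot: [-1.944, -2.288, 0.232]
force: [-4.3, 0.1, 8.9]
width: 0.418
gripper_force: 20.0
clock: 31.8
position: [0.5668, -0.1481, 0.0351]
ee_rot: [-1.943, -2.287, 0.234]
force: [-6.9, -0.2, 14.1]
width: 0.418
gripper_force: 20.0
target [ 0.567  -0.1473  0.0353] turn [-0.0018 -0.0001 -0.0007] then shift [ 0.0021  0.0008 -0.0006] force [-6.9 -0.2 14.1]
```

```bash
python3 -m creep '[[0,0.003,0,0,0,0],[0,0,0,0,0,0],[0,0,0,0,0,0]]'
python3 -m creep '[[0,-0.004,-0.002,0,0,0],[0,0,0,0,0,0],[0,0,0,0,0,0]]'
python3 -m creep '[[0,0,0,0,0,0],[0,0,0,0,0,0],[0,0,0,0,0,0],[0,0,0,0,0,0],[0,0,0,0,0,0],[0,0,0,0,0,0],[0,0,0,0,0,0],[0,0,0,0,0,0]]' -1 20
python3 -m creep '[[0,0,-0.06,0,0,0],[0,0,-0.08,0,0,0],[0,0,-0.09,0,0,0],[0,0,-0.09,0,0,0],[0,0,0,0,0,0],[0,0,0,0,0,0],[0,0,0,0,0,0]]'
python3 g.py strip .5608 .31 .155 0.018
```

```text
clock: 32.05
position: [0.5669, -0.1482, 0.0351]
ee_rot: [-1.943, -2.285, 0.236]
force: [-10.2, -1.0, 19.0]
width: 0.419
gripper_force: 20.0
clock: 32.3
position: [0.5669, -0.1481, 0.0352]
ee_rot: [-1.943, -2.287, 0.233]
force: [-6.4, -1.4, 6.5]
width: 0.419
gripper_force: 20.0
clock: 32.97
position: [0.5685, -0.1474, 0.0351]
ee_rot: [-1.944, -2.289, 0.23]
force: [1.0, 0.8, -0.5]
width: 0.952
gripper_force: 0.0
clock: 33.55
position: [0.5932, -0.1432, 0.1602]
ee_rot: [-1.944, -2.289, 0.23]
force: [-1.1, -0.0, -0.2]
width: 1.001
gripper_force: 0.0
target [0.5608 0.31   0.155 ] turn [-0.0956  0.0069  0.0689] then shift [ 1.1344 -0.0606  0.013 ] force [-1.1 -0.  -0.2]
```

```bash
python3 -m creep '[[0,0,0,-0.0478,0,0],[0,0,0,-0.0478,0,0],[0,0,0,0,0,0.0347],[0,0,0,0,0,0.0347],[0.0945,-0.005,0.001,0,0,0],[0.0945,-0.005,0.001,0,0,0],[0.0945,-0.005,0.001,0,0,0],[0.0945,-0.005,0.001,0,0,0],[0.0945,-0.005,0.001,0,0,0],[0.0945,-0.005,0.001,0,0,0],[0.0945,-0.005,0.001,0,0,0],[0.0945,-0.005,0.001,0,0,0],[0.0945,-0.005,0.001,0,0,0],[0.0945,-0.005,0.001,0,0,0],[0.0945,-0.005,0.001,0,0,0],[0.0945,-0.005,0.001,0,0,0],[0,0,0,0,0,0],[0,0,0,0,0,0],[0,0,0,0,0,0],[0,0,0,0,0,0]]'
python3 g.py strip .5608 .31 .0275 .018
python3 - <<'E'
from h import *
f,K,T=cam("wrist")
g=f.min(2);roi=np.zeros_like(g);roi[150:250,225:335]=1
cv2.imwrite("pics/w5.png",f[100:270,180:380])
for t in (150,190):
    b=((g>t)&(roi>0)).astype(np.uint8)
    b=cv2.morphologyEx(b,cv2.MORPH_OPEN,np.ones((3,3)))
    cs=cv2.findContours(b,0,2)[0]
    if cs:
        c=cv2.convexHull(max(cs,key=cv2.contourArea))[:,0]
        P=np.array([onz(K,T,p,.060)[:2] for p in c])
        print(t,cv2.minAreaRect((P*1000).astype(np.float32)))
E
```

```text
clock: 35.22
position: [0.5617, 0.3076, 0.1548]
ee_rot: [2.204, 2.238, -0.003]
force: [1.0, -0.2, 0.1]
width: 1.001
gripper_force: 0.0
target [0.5608 0.31   0.0275] turn [-0.0006  0.0009 -0.0012] then shift [ 0.006  -0.0021  0.3182] force [ 1.  -0.2  0.1]
150 ((575.8955078125, 348.59722900390625), (73.84209442138672, 28.05293083190918), 0.9324595332145691)
190 ((565.7799072265625, 325.2181396484375), (22.509136199951172, 5.56449556350708), 0.9406018257141113)
```

View pics/w5.png

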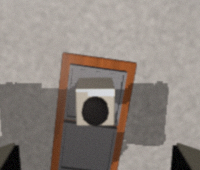

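The square bottle (cap at crop (95,111)) sits squarely in the tool frame and is centred between the fingers. It's in the gripper's shadow, so the threshold result is discarded. Grip it.

```bash
python3 -m creep '[[0.006,0,0.06,0,0,0],[0,-0.002,0.07,0,0,0],[0,0,0.07,0,0,0],[0,0,0.07,0,0,0],[0,0,0.048,0,0,0],[0,0,0,0,0,0],[0,0,0,0,0,0],[0,0,0,0,0,0]]'
python3 -m creep '[[0,0,0,0,0,0],[0,0,0,0,0,0],[0,0,0,0,0,0],[0,0,0,0,0,0],[0,0,0,0,0,0],[0,0,0,0,0,0],[0,0,0,0,0,0],[0,0,0,0,0,0],[0,0,0,0,0,0],[0,0,0,0,0,0],[0,0,0,0,0,0],[0,0,0,0,0,0]]' 1 20
python3 -m creep '[[0,0,-0.05,0,0,0],[0,0,-0.08,0,0,0],[0,0,-0.09,0,0,0],[0,0,-0.08,0,0,0],[0,0,-0.04,0,0,0],[0,0,0,0,0,0],[0,0,0,0,0,0]]'
python3 g.py rack 96 37 80
```

```text
clock: 35.93
position: [0.5619, 0.3119, 0.0299]
ee_rot: [2.203, 2.239, 0.002]
force: [0.4, 0.3, 0.3]
width: 0.997
gripper_force: 0.0
clock: 36.93
position: [0.5608, 0.3122, 0.0285]
ee_rot: [2.202, 2.241, 0.0]
force: [-0.5, -0.2, -1.1]
width: 0.388
gripper_force: 20.0
clock: 37.52
position: [0.5612, 0.3124, 0.1654]
ee_rot: [2.202, 2.24, 0.003]
force: [-0.5, 0.0, -1.5]
width: 0.391
gripper_force: 20.0
target [ 0.5629 -0.0831  0.0971] turn [ 0.0961 -0.0074 -0.0694] then shift [-0.9762 -0.1195  0.1985] force [-0.5  0.  -1.5]
```

```bash
python3 -m creep '[[0,0,0,0,0,-0.0347],[0,0,0,0,0,-0.0347],[0,0,0,0.048,0,0],[0,0,0,0.048,0,0],[-0.089,-0.011,0,0,0,0],[-0.089,-0.011,0,0,0,0],[-0.089,-0.011,0,0,0,0],[-0.089,-0.011,0,0,0,0],[-0.089,-0.011,0,0,0,0],[-0.089,-0.011,0,0,0,0],[-0.089,-0.011,0,0,0,0],[-0.089,-0.011,0,0,0,0],[-0.089,-0.011,0,0,0,0],[-0.089,-0.011,0,0,0,0],[-0.089,-0.011,0,0,0,0],[0,0,0,0,0,0],[0,0,0,0,0,0],[0,0,0,0,0,0],[0,0,0,0,0,0]]'
python3 g.py rack 96 37 22
```

```text
clock: 39.1
position: [0.5771, -0.0802, 0.1732]
ee_rot: [-1.94, -2.29, 0.231]
force: [-0.1, 0.2, -1.3]
width: 0.394
gripper_force: 20.0
target [ 0.5516 -0.085   0.0402] turn [-0.0012 -0.0005  0.0008] then shift [-0.0015  0.0025  0.3386] force [-0.1  0.2 -1.3]
```

```bash
python3 -m creep '[[-0.0015,0.0025,0.07,0,0,0],[0,0,0.08,0,0,0],[0,0,0.08,0,0,0],[0,0,0.07,0,0,0],[0,0,0.039,0,0,0],[0,0,0,0,0,0],[0,0,0,0,0,0],[0,0,0,0,0,0],[0,0,0,0,0,0],[0,0,0,0,0,0],[0,0,0,0,0,0]]'
python3 g.py rack 96 37 18.5
```

```text
clock: 40.02
position: [0.5525, -0.0866, 0.042]
ee_rot: [-1.944, -2.29, 0.23]
force: [-0.1, -0.2, -1.2]
width: 0.392
gripper_force: 20.0
target [ 0.5509 -0.0851  0.0368] turn [ 0.0002  0.0001 -0.0003] then shift [ 0.0045 -0.0007  0.0134] force [-0.1 -0.2 -1.2]
```

```bash
python3 -m creep '[[0.003,0,0.004,0,0,0],[0,0,0.005,0,0,0],[0,0,0,0,0,0],[0,0,0,0,0,0],[0,0,0,0,0,0]]'
python3 -m creep '[[0,0,0.002,0,0,0],[0,0,0,0,0,0],[0,0,0,0,0,0]]'
python3 -m creep '[[0,0,0.002,0,0,0],[0,0,0,0,0,0],[0,0,0,0,0,0]]'
python3 g.py rack 96 37 18.5
```

```text
clock: 40.43
position: [0.5508, -0.0857, 0.0376]
ee_rot: [-1.943, -2.289, 0.231]
force: [0.5, -0.0, -0.7]
width: 0.393
gripper_force: 20.0
clock: 40.68
position: [0.5507, -0.0857, 0.0368]
ee_rot: [-1.943, -2.289, 0.231]
force: [-0.2, 0.3, -0.2]
width: 0.392
gripper_force: 20.0
clock: 40.93
position: [0.5506, -0.0857, 0.036]
ee_rot: [-1.944, -2.289, 0.231]
force: [-0.0, 0.5, -0.6]
width: 0.389
gripper_force: 20.0
target [ 0.5509 -0.0851  0.0368] turn [-0.0005 -0.0001 -0.0003] then shift [ 0.0014  0.0006 -0.0021] force [-0.   0.5 -0.6]
```

```bash
python3 -m creep '[[0,0,0.0015,0,0,0],[0,0,0,0,0,0],[0,0,0,0,0,0]]'
python3 -m creep '[[0,0,0.0015,0,0,0],[0,0,0,0,0,0],[0,0,0,0,0,0]]'
```

```text
clock: 41.18
position: [0.5506, -0.0858, 0.0357]
ee_rot: [-1.944, -2.289, 0.231]
force: [-0.6, -0.3, 4.1]
width: 0.393
gripper_force: 20.0
clock: 41.43
position: [0.5507, -0.0858, 0.0357]
ee_rot: [-1.944, -2.289, 0.23]
force: [-1.2, 0.2, 8.9]
width: 0.391
gripper_force: 20.0
```

```bash
python3 -m creep '[[0,0.004,-0.001,0,0,0],[0,0.004,0,0,0,0],[0,0.004,0,0,0,0],[0,0.004,0,0,0,0],[0,0,0,0,0,0],[0,0,0,0,0,0]]'
python3 -m creep '[[0,0.004,0,0,0,0],[0,0,0,0,0,0],[0,0,0,0,0,0]]'
python3 -m creep '[[0,0.003,0,0,0,0],[0,0,0,0,0,0],[0,0,0,0,0,0]]'
python3 g.py rack 96 45 17.5
```

```text
clock: 41.93
position: [0.5564, -0.085, 0.0345]
ee_rot: [-1.944, -2.289, 0.232]
force: [-1.8, -1.4, 8.3]
width: 0.393
gripper_force: 20.0
clock: 42.18
position: [0.5576, -0.0849, 0.0342]
ee_rot: [-1.944, -2.288, 0.232]
force: [-3.9, -0.5, 8.7]
width: 0.391
gripper_force: 20.0
clock: 42.43
position: [0.5577, -0.0849, 0.0342]
ee_rot: [-1.943, -2.287, 0.234]
force: [-6.8, -1.0, 13.7]
width: 0.39
gripper_force: 20.0
target [ 0.5584 -0.0838  0.0342] turn [-0.002  -0.     -0.0006] then shift [ 0.0023  0.0021 -0.0003] force [-6.8 -1.  13.7]
```

```bash
python3 -m creep '[[0,0.003,0,0,0,0],[0,0,0,0,0,0],[0,0,0,0,0,0]]'
python3 -m creep '[[0,-0.004,-0.002,0,0,0],[0,0,0,0,0,0],[0,0,0,0,0,0]]'
python3 -m creep '[[0,0,0,0,0,0],[0,0,0,0,0,0],[0,0,0,0,0,0],[0,0,0,0,0,0],[0,0,0,0,0,0],[0,0,0,0,0,0],[0,0,0,0,0,0],[0,0,0,0,0,0]]' -1 20
python3 -m creep '[[0,0,-0.06,0,0,0],[0,0,-0.08,0,0,0],[0,0,-0.09,0,0,0],[0,0,-0.09,0,0,0],[0,0,-0.09,0,0,0],[-0.09,0,-0.05,0,0,0],[-0.09,0,0,0,0,0],[-0.09,0,0,0,0,0],[-0.09,0,0,0,0,0],[-0.09,0,0,0,0,0],[-0.09,0,0,0,0,0],[-0.09,0,0,0,0,0],[0,0,0,0,0,0],[0,0,0,0,0,0],[0,0,0,0,0,0]]'
python3 - <<'E'
from h import *
f,K,T=cam("side");cv2.imwrite("pics/s3.png",cv2.resize(f[180:360,220:400],None,fx=3.3,fy=3.3,interpolation=2))
f,K,T=cam("wrist");cv2.imwrite("pics/w6.png",f[0:290]);np.savez("w6.npz",f=f,K=K,T=T)
E
```

```text
clock: 42.68
position: [0.5577, -0.0848, 0.0342]
ee_rot: [-1.942, -2.285, 0.236]
force: [-10.4, -0.1, 19.7]
width: 0.385
gripper_force: 20.0
clock: 42.93
position: [0.5577, -0.0848, 0.0342]
ee_rot: [-1.943, -2.287, 0.234]
force: [-5.5, -0.9, 6.6]
width: 0.391
gripper_force: 20.0
clock: 43.6
position: [0.5592, -0.0843, 0.0343]
ee_rot: [-1.944, -2.289, 0.231]
force: [-0.1, 0.4, 0.1]
width: 0.922
gripper_force: 0.0
clock: 44.85
position: [0.6363, -0.3265, 0.2141]
ee_rot: [-1.943, -2.288, 0.23]
force: [0.1, 0.0, -0.2]
width: 0.998
gripper_force: 0.0
```

View pics/s3.png

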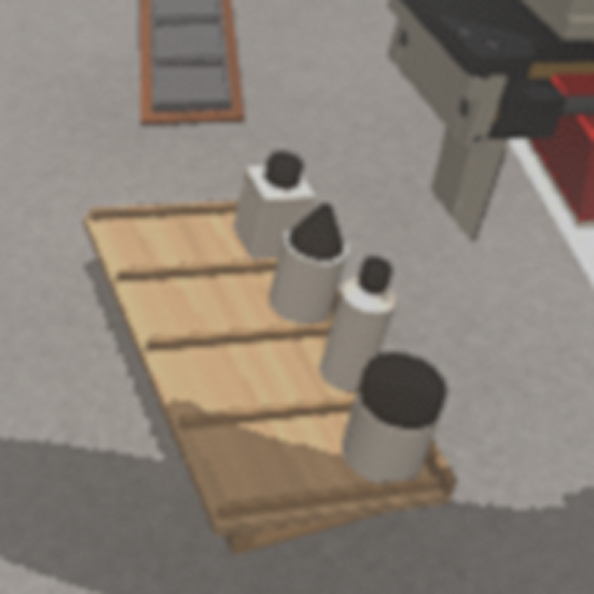

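View pics/w6.png

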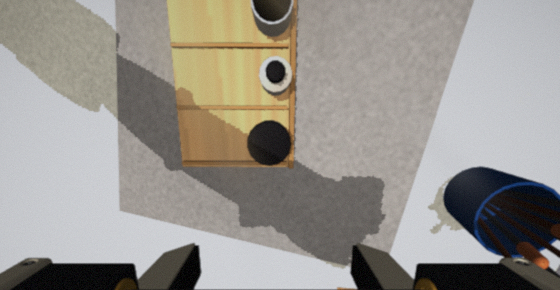

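All four stand upright, one per lane and in order; in the wrist view the pot (269,142) and slim (276,75) reach the stop line at about x=291. I'll check the slope positions of these two numerically before handing in.

```bash
python3 - <<'E'
from h import *
d=np.load("w6.npz");f,K,T=d["f"],d["K"],d["T"];g=f.max(2)
O=np.array([.5271,-.1863,.026]);W=(R.from_euler("z",.1635)*R.from_euler("y",.2)).as_matrix()
for n,(u,v),h,r,e in [("pot",(269,142),.056,27,40),("slim",(276,73),.082,13,47)]:
    m=np.zeros_like(g);cv2.circle(m,(u,v),r,255,-1)
    b=((g<72)&(m>0)).astype(np.uint8);b=cv2.morphologyEx(b,cv2.MORPH_OPEN,np.ones((5,5)))
    c,rad=cv2.minEnclosingCircle(max(cv2.findContours(b,0,2)[0],key=cv2.contourArea))
    o,w=ray(K,T,c);o=W.T@(o-O);w=W.T@w;p=o+w*(h-o[2])/w[2];print(n,c,rad,(p*1e3).round(1),"expected s",e)
E
```

```text
pot (269.0, 142.90789794921875) 22.278438568115234 [ 39.6 -98.9  56. ] expected s 40
slim (275.0, 71.5) 10.920265197753906 [ 45.7 -35.5  82. ] expected s 47
```

```bash
python3 -c "
from cell import arm
print(arm.sign_off())"
```

```text
the job is handed in; nothing more can be done
None
```

I moved all four containers into the rack and handed the job in at about 45 s of the 120 s. From the left lane they are square, cone, slim, pot, each upright, released and pushed down until I felt the stop; the score did not come back.

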